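# Clamp the fruit-sizing gauge in the grading stand

## Robot

A 6-joint arm with a two-finger parallel gripper is mounted at the origin on the work surface. World frame = base frame: x ahead of the robot, y to its left, z up, the work surface at z = 0. Lengths are in mm, angles in rad, forces in N, time in s.
With the tool pointing down it reaches from about 325 to 900 mm from the base axis. Payload 3.5 kg.
Tool frame: the origin (TCP) lies at the very end of the fingers, on their centre line; the grasp point (between the pads) lies 19 mm behind it (r.pinch_z is the distance from the TCP to the grasp point, in mm); z points along the fingers, y is the line along which they close (so a half turn about z gives the same grasp; the last joint's range is limited). The gripper opens to 85 mm and grips with 20 to 120 N. Pads are 22 mm wide; open, the fingers measure 114 mm over their backs; the gripper's body (76 mm by 85 mm) begins 54 mm behind the grasp point. The pads swing forward as they close: fully open they stand 13 mm farther back than shut.
Start: joints at [1.172, 0.276, -0.026, 1.268, 0, 1.467], TCP at [182.197, 597.851, 231.313] pointing down, gripper open.
Joint ranges: [-3.12, 3.12], [-0.85, 1.88], [-1.08, 1.24], [-1.95, 2.15], [-1.57, 1.53], [-3.14, 3.14]. Speed limits (rad/s): [2.57, 2.57, 3.14, 3.14, 3.14, 3.14].

## Interface

Orientations are given as a rotation vector (axis times angle).
In Python, from station import r, viewer, recognise, regions_of gives the robot as it stands. The module is installed in compiled form; this text tells all that it offers.
- The arm moves only by the tool arm_command, never from a script. Its argument "plan" is text: rows parted by semicolons, each of 7 numbers parted by spaces: the turn, a rotation vector about the tool's x, y, z in units of 90 degrees (1.0 is 90 degrees), then the shift along the tool's x, y, z in units of 1000 mm (1.0 is 1000 mm), then the opening, from -1 (shut) to 1 (fully open). A call has 1 to 5 rows; each row is the pose to reach, as a shift and turn from the pose commanded when the call began, along the tool's axes at that moment; what a row does not reach only later rows make up. A row lasts 1/8 s, in which the tool goes at most 62.5 mm and 10.7 degrees, less where a joint would pass 70% of its speed; a pose out of reach is approached as far as the arm can. A call with a number of a shift or a turn outside -1 to 1 is refused whole. A call with a gripper value outside its range is refused whole. The fingers move at their own pace and stop on an object; the grip force is fixed at half the most. Time passes only in rows, so rows that repeat a pose let the fingers close. It gives the time, the measured TCP pose, the force, the opening and the grip force at its end, in the units of the state.
- r.state(): the state, without advancing time (a new reading comes with each control period).
- viewer.read_camera(name): name is "scene" or "top" or "wrist"; returns (picture, depth): 384x512x3 uint8, blue, green, red; 384x512 float32, mm along the optical axis (not along the pixel's ray), 0 where there is no reading.
- viewer.calibration(name): a dict with "intrinsics" (3x3 intrinsics, pixels), "T" (4x4, takes a point from camera to world coordinates); the wrist camera has in their place "tool_from_camera" (4x4, takes a point from camera to tool coordinates, whose origin is the TCP and whose axes are the flange's). Camera axes: x right, y down, z forward; pixel columns grow to the right and rows downward; lengths in mm; the calibration is good to about 2 mm. A picture is of the moment at which its call begins: read the wrist's pose just before it. calibration takes no time and is no camera call.
- r.hand_in(): hands the job in; it is judged then, once.
Trained networks look in the newest picture that a camera, given by its name, has taken for a name from the list of things; names that differ only in an ending like _2 or _b are one class to them, and where a whole thing is asked for, a point or a joint stands for the part that bears it (a point fixed in the world has none). Each returns a list of dicts, best first, with "conf" (0 to 1); they miss things now and then, are a little off and sometimes report something else, mostly with a low value. They report only what shows in the picture. A call takes as long as a camera call. They do not tell look-alikes from the thing itself.
- recognise(thing, camera): "location" ([x, y, z] in mm, in world coordinates, good to about 4 mm: the middle of the surface that is visible of it).
- regions_of(thing, camera): "pixels" (384x512 bool, what is visible of it).
The state is a dict: "clock": time; "joints": joint angles; "qvel": joint speeds; "tau": joint torques, N m; "tcp_pos": TCP position; "eef_rot": TCP orientation; "force": force on the tool from outside, world axes, zero at the start; "ft_torque": the same for the moment, N m; "width": finger opening in mm; "finger_force": force on a finger pad.
Only numpy, scipy, OpenCV 4.12 (cv2) and the standard library are available. Lean on these libraries where they do the work, as an engineer would, in place of code of your own. Each camera call takes 0.05 s, during which the arm holds its last target. There are 200 camera calls.

## Task

Fit the yellow fruit-sizing gauge into the bed of the grading stand, lying flat between the guide posts with its grip fin up, and let go of it. Then turn the black knob of the eccentric clamp clockwise (seen from above) until its lobe has pushed the gauge home against the stop and bears on it firmly, with about 10 to 20 N, and let go; never load the gauge with more than 30 N. Leave the green gauge, the fruit punnet, the label roll and the brush alone.

Things in the scene. Friction and masses are not known exactly. Their poses are not given: they have to be found in the camera images.
- gauge: Yellow plastic gauge, about 0.2 kg: flat plate 84 (x) x 150 (y) x 12 (z) mm with two 54 mm holes at y = +-42 mm; on its middle an upright grip fin 50 (x) x 14 (y) mm, its top 44 mm above the underside. Origin: centre of the underside; z up. Starts flat on the table, fin up. Same either way round.
- spare_gauge: Green gauge of the same outer shape and size (46 mm holes), lying on the table. Not wanted; leave alone. Origin: centre of the underside.
- bed: Fixed aluminium bed on the table, plate 115 mm wide (x), 12 mm thick. Origin at table level, midway between the guide posts; z up, y from clamp to stop. Four steel guide posts, 9 mm high above the plate, 28 mm long in y, centred at y = -40 and +45 mm, inner faces at x = +-45 mm: 3 mm play each side of the gauge.
- cam: Eccentric clamp on an upright pivot 94.5 mm to -y of the bed's origin. Origin on the pivot, level with the bed's top face; x along the knob bar to its red end; z up. Lobe: greased steel disc, radius 20 mm, 1 to 13 mm up, centre at x 7.6, y 4.8 mm. Starts open, x 81 to 98 degrees from the bed's y; turning clockwise from above brings x towards y. It bears at 10 to 65 degrees: find it by feel.
- punnet: Clear punnet with six small fruits, 105 x 150 x 50 mm, on the table. Leave alone. Origin: centre of the underside.
- label_roll: White roll of labels lying flat, 60 mm across, 30 mm high. Leave alone. Origin: centre of the underside.
- brush: Hand brush lying on the table beyond the stand. Leave alone. Origin near its middle.
- pocket (a point): Point on the bed's top face, above its origin, same axes: lay the gauge here, underside down, long side along y. With its centre 0 to 1 mm towards +y it clears stop and open clamp. The stop is a steel block, 84 mm wide, 16 mm high, face to -y at 78 to 82 mm along +y: screw-set, not measured.
- knob (a point): Middle of the clamp's black knob, on the pivot axis 34 mm above the bed's top face: a bar 50 (cam's x) x 14 mm, 30 mm tall, red mark on the x end. Pivot friction 0.15 N m; stays where left; stops 11 degrees past the bed's y. Sliding the gauge takes 1 to 3 N at the lobe; once home, load rises steeply. Moment above friction: about 0.014 to 0.025 N m per newton of load.
Not all that is in view belongs to the job. There is more than one size of the gauge; the one meant has the size given above.

How it is judged:
By the outcome, as a careful person would: the job done as asked, in the order asked, and still so for the second after the job is handed in, with the robot touching nothing.
It also fails if it takes over 64 s, if anything falls off the work surface, if the arm or the gripper's body presses on something with over 40 N, if the wrist force passes 120 N, or if a joint passes its speed limit or range.

## Working session

There is one attempt and no reset: what is moved stays moved. The work goes in short steps, Python scripts to look and compute and a tool call to move; the robot and the scene stay as the last step left them, time stands still between calls to the robot, and variables do not carry over. Pictures are saved under pics/ and viewed, at most 10 in all, crops included, and the job is handed in when it is done.

Besides the shell and the picture viewer there is one more tool, called after "Call:" by a JSON object that holds its "name" and its "arguments". arm_command: Moves the arm, as the interface text tells. Its arguments: {"type":"object","properties":{"plan":{"type":"string"}},"required":["plan"]}

```bash
mkdir -p pics; python3 - <<'E'
from station import r, viewer, recognise, regions_of
import cv2, numpy as np
for c in ("top","scene"):
    im,d=viewer.read_camera(c); cv2.imwrite(f"pics/{c}0.png",im); np.save(f"{c}0.npy",d)
    k=viewer.calibration(c); print(c,k["intrinsics"].round(1).tolist(),k["T"].round(3).tolist())
    for t in ("gauge","spare_gauge","bed","cam","knob","punnet","label_roll","brush"):
        print(t,[(round(x["conf"],2),np.round(x["location"]).tolist()) for x in recognise(t,c)[:3]])
s=r.state(); print(s)
print(viewer.calibration("wrist"))
E
```

```text
top [[442.9, 0.0, 266.3], [0.0, 442.9, 192.4], [0.0, 0.0, 1.0]] [[0.004, -0.993, 0.117, 483.51], [-1.0, -0.002, 0.013, -25.18], [-0.013, -0.117, -0.993, 1281.619], [0.0, 0.0, 0.0, 1.0]]
gauge [(0.68, [630.0, -267.0, 12.0]), (0.67, [735.0, -403.0, 9.0]), (0.56, [777.0, -251.0, 10.0])]
spare_gauge [(0.77, [438.0, -248.0, 14.0])]
bed [(0.72, [540.0, 97.0, 17.0]), (0.47, [718.0, -95.0, 31.0]), (0.29, [785.0, 95.0, 37.0])]
cam [(0.74, [544.0, 16.0, 36.0]), (0.45, [784.0, 94.0, 36.0])]
knob [(0.68, [543.0, 17.0, 38.0])]
punnet [(0.65, [787.0, 95.0, 40.0])]
label_roll [(0.76, [721.0, -101.0, 32.0]), (0.6, [438.0, -247.0, 10.0]), (0.39, [504.0, 388.0, 17.0])]
brush [(0.78, [504.0, 388.0, 17.0]), (0.43, [544.0, 18.0, 39.0])]
scene [[466.4, 0.0, 257.4], [0.0, 466.4, 191.5], [0.0, 0.0, 1.0]] [[0.427, 0.771, -0.472, 1301.892], [0.904, -0.356, 0.236, -351.829], [0.014, -0.528, -0.849, 1245.71], [0.0, 0.0, 0.0, 1.0]]
gauge [(0.89, [744.0, -409.0, 7.0]), (0.73, [639.0, -276.0, 10.0]), (0.71, [787.0, -252.0, 8.0])]
spare_gauge [(0.72, [451.0, -257.0, 13.0])]
bed [(0.59, [555.0, 93.0, 14.0])]
cam [(0
[... 697 characters left out ...]
5]), 'force': array([-0.48706207, -0.52739453,  0.93304292]), 'ft_torque': array([0.00302962, 0.04732014, 0.02873888]), 'finger_force': 0.0, 'width': 85.63986500805294}
{'intrinsics': array([[272.45449752,   0.        , 253.20729415],
       [  0.        , 272.45449752, 185.71194029],
       [  0.        ,   0.        ,   1.        ]]), 'tool_from_camera': array([[ 1.60024055e-03, -9.51488352e-01, -3.07680605e-01,
         7.87054121e+01],
       [ 9.99998418e-01,  1.28376744e-03,  1.23097863e-03,
        -9.75216085e-02],
       [-7.76271486e-04, -3.07682088e-01,  9.51488902e-01,
        -1.43380792e+02],
       [ 0.00000000e+00,  0.00000000e+00,  0.00000000e+00,
         1.00000000e+00]])}
```

View pics/top0.png

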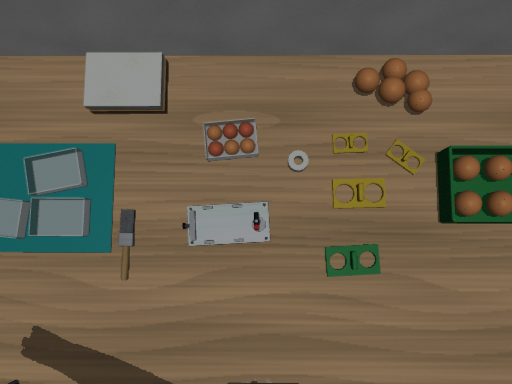

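View pics/scene0.png

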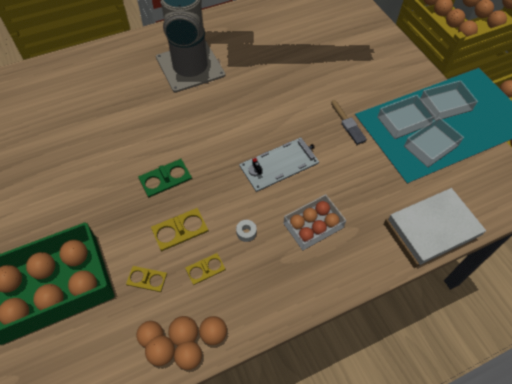

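The top picture shows three yellow gauges, at (359,193), (350,143) and (405,156), and the green one at (353,260). The scene picture shows them at (180,230), (147,279), (206,269) and (165,178). By size, the wanted one should be the large yellow gauge at top (359,193). The bed is at (229,224), with the clamp at (257,222) and its red end pointing down in the image.

```bash
cat > h.py <<'E'
from station import r, viewer, recognise, regions_of
import cv2, numpy as np
from scipy.spatial.transform import Rotation as R
def camT(c,s=None):
    k=viewer.calibration(c)
    if c!="wrist": return k["intrinsics"],k["T"]
    T=np.eye(4);T[:3,:3]=R.from_rotvec(s["eef_rot"]).as_matrix();T[:3,3]=s["tcp_pos"]
    return k["intrinsics"],T@k["tool_from_camera"]
def plane(px,K,T,z):
    px=np.atleast_2d(np.asarray(px,float)); d=np.c_[(px-[K[0,2],K[1,2]])/K[0,0],np.ones(len(px))]@T[:3,:3].T
    return T[:3,3]+d*((z-T[2,3])/d[:,2])[:,None]
def proj(P,K,T):
    p=(np.atleast_2d(P)-T[:3,3])@T[:3,:3]; return p[:,:2]/p[:,2:]*K[0,0]+[K[0,2],K[1,2]]
def yellow(im):
    h=cv2.cvtColor(im,cv2.COLOR_BGR2HSV); return cv2.inRange(h,(22,150,60),(34,255,255))
def rect(mask,K,T,z):
    c=max(cv2.findContours(mask,cv2.RETR_EXTERNAL,cv2.CHAIN_APPROX_NONE)[0],key=cv2.contourArea)
    W=plane(c[:,0],K,T,z)[:,:2].astype(np.float32); (x,y),(w,h),a=cv2.minAreaRect(W)
    if w<h: w,h,a=h,w,a+90
    return np.round([x,y,w,h,a],1)
E
python3 - <<'E'
from h import *
for c in ("top","scene"):
    im=cv2.imread(f"pics/{c}0.png");K,T=camT(c);m=yellow(im)
    n,l,st,ce=cv2.connectedComponentsWithStats(m)
    for i in range(1,n):
        if st[i,4]>100 and ((c=="top" and ce[i][0]>300) or (c=="scene" and 100<ce[i][0]<250)): print(c,ce[i].round(),st[i,4],rect((l==i).astype('uint8'),K,T,12))
im=cv2.imread("pics/top0.png"); a=cv2.resize(im[120:290,160:430],None,fx=2.9,fy=2.9,interpolation=cv2.INTER_CUBIC); cv2.imwrite("pics/crop.png",a)
print(R.from_rotvec(r.state()["eef_rot"]).as_matrix().round(3))
E
```

```text
top [350. 142.] 430 [ 779.8 -250.9  101.6   56.6   90.1]
top [405. 156.] 441 [ 738.7 -409.8  101.1   57.1   53.2]
top [359. 193.] 972 [ 633.  -273.9  151.8   84.1   90.1]
scene [179. 229.] 888 [ 635.9 -273.8  148.5   87.4   91.3]
scene [205. 268.] 436 [ 784.5 -251.7   99.3   57.7   92.3]
scene [146. 278.] 468 [ 743.5 -411.1  100.5   57.2   52.9]
[[-0.957  0.292  0.   ]
 [ 0.292  0.957  0.   ]
 [-0.     0.    -1.   ]]
```

View pics/crop.png

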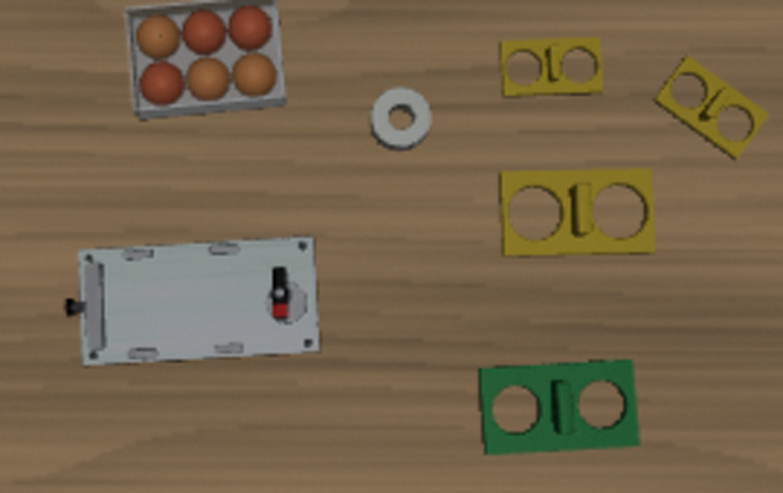

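The crop confirms the choice: the yellow gauge at crop (577,212), top (359,193), measures about 152 x 84 mm, and the other two yellow ones are only about 101 x 57 mm. In the crop the knob's red end points down at (280,311), and the stop is at (93,307). I'm moving now.

Call:
{"name": "arm_command", "arguments": {"plan": "0 0 -0.187 -0.687 -0.702 0.06 1; 0 0 -0.187 -0.687 -0.702 0.06 1; 0 0 -0.187 -0.687 -0.702 0.06 1; 0 0 -0.187 -0.687 -0.702 0.06 1; 0 0 -0.187 -0.687 -0.702 0.06 1"}}

```text
clock: 1.52
tcp_pos: [326.7, 319.4, 212.5]
eef_rot: [0.002, 3.14, 0.001]
force: [1.0, 0.3, 0.3]
width: 85.4
finger_force: 0.0
```

Call:
{"name": "arm_command", "arguments": {"plan": "0 0 0 -0.305 -0.59 0.04 1; 0 0 0 -0.305 -0.59 0.04 1; 0 0 0 -0.305 -0.59 0.04 1; 0 0 0 -0.305 -0.59 0.04 1; 0 0 0 -0.305 -0.59 0.04 1"}}

```text
clock: 2.15
tcp_pos: [469.5, 41.6, 193.8]
eef_rot: [0.004, 3.14, 0.0]
force: [0.8, 1.1, 0.4]
width: 85.5
finger_force: 0.0
```

```bash
python3 - <<'E'
from h import *
s=r.state();im,d=viewer.read_camera("wrist");K,T=camT("wrist",s);cv2.imwrite("pics/w_bed.png",im)
print(s["tcp_pos"],s["qvel"].round(2))
E
```

```text
[469.46200229  41.62014268 193.81176843] [-0.98  0.32  0.26 -0.07  0.01 -0.97]
```

Call:
{"name": "arm_command", "arguments": {"plan": "0 0 0 -0.162 -0.31 0.02 1; 0 0 0 -0.162 -0.31 0.02 1; 0 0 0 -0.162 -0.31 0.02 1; 0 0 0 -0.162 -0.31 0.02 1; 0 0 0 -0.162 -0.31 0.02 1"}}

```text
clock: 2.82
tcp_pos: [613.4, -234.9, 175.6]
eef_rot: [0.003, 3.141, 0.0]
force: [0.7, 0.3, 0.8]
width: 85.4
finger_force: 0.0
```

Call:
{"name": "arm_command", "arguments": {"plan": "0 0 0 -0.022 -0.037 0 1; 0 0 0 -0.022 -0.037 0 1; 0 0 0 -0.022 -0.037 0 1"}}

```text
clock: 3.2
tcp_pos: [634.0, -269.5, 175.3]
eef_rot: [-0.003, -3.14, -0.002]
force: [-0.0, 0.9, -0.1]
width: 85.1
finger_force: 0.0
```

```bash
python3 - <<'E'
from h import *
s=r.state();im,d=viewer.read_camera("wrist");K,T=camT("wrist",s);cv2.imwrite("pics/w1.png",im)
print(s["tcp_pos"],s["eef_rot"],s["qvel"].round(2),s["joints"].round(2))
m=yellow(im);n,l,st,ce=cv2.connectedComponentsWithStats(m);i=1+np.argmax(st[1:,4])
print(st[i]);print(rect((l==i).astype('uint8'),K,T,12))
E
```

```text
[ 633.95009827 -269.52208535  175.27240835] [-3.18030515e-03 -3.14045989e+00 -1.57452961e-03] [ 0.02 -0.02 -0.02  0.   -0.   -0.  ] [-0.5   0.42  0.05  1.21  0.   -0.49]
[ 181  129  134   74 5860]
[ 632.2 -274.2  149.3   84.9   91.4]
```

View pics/w1.png

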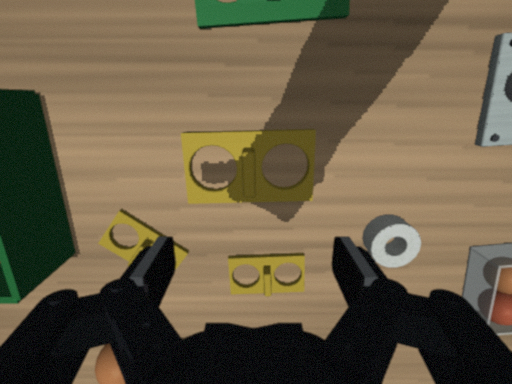

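The wrist view shows the wanted gauge at (249,167) with its fin upright at (249,172), and the tool is above it. Next I lower and grip.

Call:
{"name": "arm_command", "arguments": {"plan": "0 0 -0.008 0.0015 -0.0045 0.06 1; 0 0 -0.008 0.0015 -0.0045 0.11 1; 0 0 -0.008 0.0015 -0.0045 0.145 1; 0 0 -0.008 0.0015 -0.0045 0.158 1; 0 0 -0.008 0.0015 -0.0045 0.158 1"}}

```text
clock: 3.88
tcp_pos: [632.4, -273.6, 17.6]
eef_rot: [0.018, -3.141, -0.001]
force: [0.4, 0.3, -0.4]
width: 85.3
finger_force: 0.0
```

Call:
{"name": "arm_command", "arguments": {"plan": "0 0 0 0 0 0 -1; 0 0 0 0 0 0 -1; 0 0 0 0 0 0 -1; 0 0 0 0 0 0 -1; 0 0 0 0 0 0 -1"}}

```text
clock: 4.5
tcp_pos: [633.5, -275.1, 18.4]
eef_rot: [-0.016, 3.14, -0.001]
force: [0.3, -0.3, 3.7]
width: 12.9
finger_force: 60.2
```

Call:
{"name": "arm_command", "arguments": {"plan": "0 0 0 0 0 -0.01 -1; 0 0 0 0 0 -0.06 -1; 0 0 0 0 0 -0.10 -1; 0 0 0 0 0 -0.10 -1"}}

```text
clock: 5.0
tcp_pos: [635.8, -276.3, 122.4]
eef_rot: [-0.016, 3.134, -0.007]
force: [0.1, -0.3, -1.6]
width: 12.6
finger_force: 59.6
```

View pics/w_bed.png

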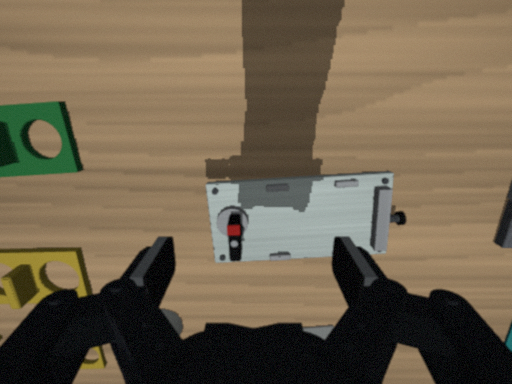

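The wrist view of the bed shows plate corners near (209,183), (392,172), (387,252) and (216,262). The posts are at (277,187), (346,183) and (280,256), the knob with its red mark at (235,232), and the stop at (382,218). I'll rectify this view to metric scale.

```bash
python3 - <<'E'
from h import *
s=dict(eef_rot=np.array([0.004,3.14,0.]),tcp_pos=np.array([469.462,41.62,193.812]))
K,T=camT("wrist",s);im=cv2.imread("pics/w_bed.png")
def bedmask(im,box):
    h=cv2.cvtColor(im,cv2.COLOR_BGR2HSV);m=((h[...,1]<60)&(h[...,2]>90)).astype('uint8')*255
    z=np.zeros_like(m);x0,y0,x1,y1=box;z[y0:y1,x0:x1]=m[y0:y1,x0:x1];return cv2.morphologyEx(z,cv2.MORPH_CLOSE,np.ones((9,9)))
for z in (12,): print("wrist",rect(bedmask(im,(195,165,398,270)),K,T,z))
t=cv2.imread("pics/top0.png");Kt,Tt=camT("top");print("top",rect(bedmask(t,(180,195,275,250)),Kt,Tt,12))
# rectify at z=21: u = world y (-30..230)->*3 ; v = world x (470..640)
def rec(im,K,T,z,sc=3,y0=-20,x0=465,W=765,H=480):
    g=np.stack(np.meshgrid(np.arange(W),np.arange(H)),-1).reshape(-1,2)
    P=np.c_[x0+g[:,1]/sc,y0+g[:,0]/sc,np.full(len(g),z)]
    p=proj(P,K,T).astype(np.float32).reshape(H,W,2);return cv2.remap(im,p,None,cv2.INTER_CUBIC)
o=rec(im,K,T,21.)
for y in range(0,235,20): cv2.line(o,((y+20)*3,0),((y+20)*3,8),(0,0,255),1);cv2.putText(o,str(y),((y+20)*3,20),0,.4,(0,0,255),1)
for x in range(480,625,20): cv2.line(o,(0,(x-465)*3),(8,(x-465)*3),(0,0,255),1);cv2.putText(o,str(x),(10,(x-465)*3+4),0,.4,(0,0,255),1)
cv2.imwrite("pics/rec.png",o)
E
```

```text
wrist [543.  102.3 236.8 118.8  93.8]
top [543.8 101.5 235.4 115.5  93.5]
```

View pics/rec.png

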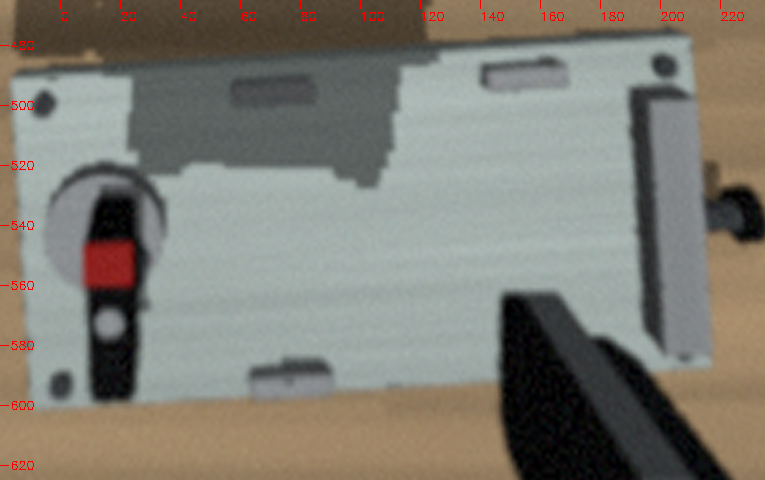

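In the rectified view the inner post faces run at u 232-317, v 105; u 483-568, v 88; and u 250-333, v 367. That puts the bed origin near (542, 114) with a yaw of about 3.7 deg, and the knob near (548, 19). I'm carrying the gauge over there.

Call:
{"name": "arm_command", "arguments": {"plan": "0 0 -0.035 0.09 0.391 0 -1; 0 0 -0.035 0.09 0.391 0 -1; 0 0 -0.035 0.09 0.391 0 -1; 0 0 -0.035 0.09 0.391 0 -1; 0 0 -0.035 0.09 0.391 0 -1"}}

```text
clock: 5.62
tcp_pos: [557.4, 30.9, 115.8]
eef_rot: [0.102, -3.137, -0.001]
force: [2.1, 0.5, -2.5]
width: 12.8
finger_force: 59.5
```

Call:
{"name": "arm_command", "arguments": {"plan": "0 0 0 0.01 0.082 0 -1; 0 0 0 0.01 0.082 0 -1; 0 0 0 0.01 0.082 0.025 -1; 0 0 0 0.01 0.082 0.025 -1; 0 0 0 0.01 0.082 0.025 -1"}}

```text
clock: 6.25
tcp_pos: [544.1, 109.5, 92.3]
eef_rot: [0.101, -3.139, 0.0]
force: [0.0, 0.8, -2.2]
width: 13.0
finger_force: 59.6
```

```bash
python3 - <<'E'
from h import *
s=r.state();im,d=viewer.read_camera("wrist");K,T=camT("wrist",s);cv2.imwrite("pics/w2.png",im);np.save("w2d.npy",d)
print(s["tcp_pos"],s["eef_rot"],s["force"],s["ft_torque"])
m=yellow(im);m[260:]=0;zt=s["tcp_pos"][2]-6.4
print("gauge",rect(m,K,T,zt))
t,_=viewer.read_camera("top");cv2.imwrite("pics/t2.png",t)
cv2.imwrite("pics/w2c.png",cv2.resize(im[60:320,100:450],None,fx=2.2,fy=2.2,interpolation=cv2.INTER_CUBIC))
E
```

```text
[544.12528922 109.50416494  92.32522921] [ 1.01159115e-01 -3.13885896e+00  4.47895132e-04] [ 0.00758927  0.7652775  -2.22424847] [-0.04490226 -0.02619151  0.02735311]
gauge [531.  108.4 151.4  63.3  93.8]
```

View pics/w2c.png

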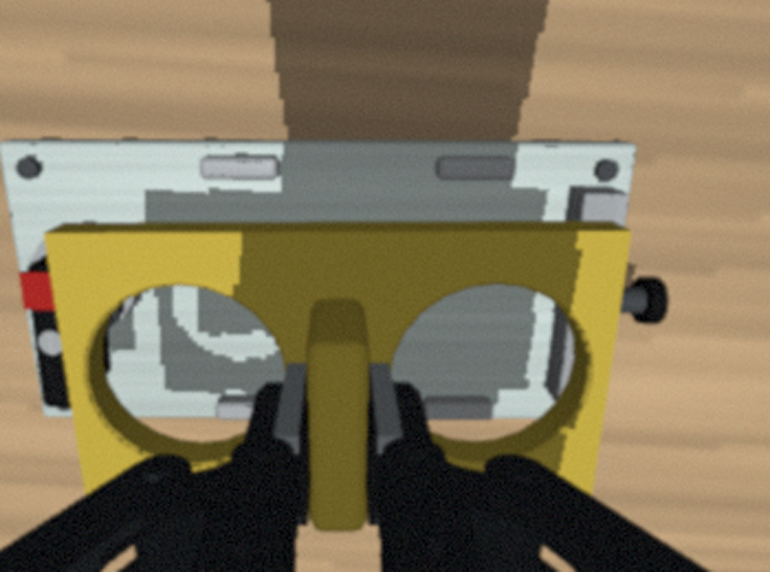

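The crop shows the held gauge over the bed with its edges parallel to the plate. The near posts are at (240,167) and (476,167), the far posts at (235,407) and (458,407), and the gauge's near edge is at v = 232.

```bash
python3 - <<'E'
from h import *
s=dict(tcp_pos=np.array([544.125,109.504,92.325]),eef_rot=np.array([1.0116e-01,-3.13886,4.479e-04]))
K,T=camT("wrist",s);Rt=R.from_rotvec(s["eef_rot"]).as_matrix()
def f(name,uv,z):
    p=np.array(uv)/2.2+[100-.25,60-.25]; P=plane(p,K,T,z); L=(P-s["tcp_pos"])@Rt; print(name,P[0,:2].round(1),"rel tool(-x,y):",(-L[0,0]).round(1),L[0,1].round(1))
f("gauge cornL",(48,231),85.9);f("gauge cornR",(630,231),85.9);f("gauge low edge L",(50,223),73.9)
for n,uv in dict(p1L=(201,178),p1R=(279,178),p2L=(437,178),p2R=(515,178),q1L=(218,398),q2R=(491,398)).items(): f(n,uv,21)
f("plate edge",(300,142),12);f("plate far edge",(300,417),12);f("stop face L top",(583,192),28);f("red",(37,290),61)
# hole and fin edges in gauge: width in y
d=np.load("w2d.npy")
for uv in ((100,250),(300,260),(338,315),(330,430),(476,167),(330,170)):
    p=(np.array(uv)/2.2+[100,60]).astype(int); dd=d[p[1],p[0]]; c=np.array([(p[0]-K[0,2])/K[0,0],(p[1]-K[1,2])/K[0,0],1])*dd; print(uv,(T[:3,:3]@c+T[:3,3]).round(1))
t=cv2.imread("pics/t2.png");Kt,Tt=camT("top")
m=yellow(t);n,l,st,ce=cv2.connectedComponentsWithStats(m)
for i in range(1,n):
    if st[i,4]>60 and ce[i][0]<300: print(ce[i],st[i],rect((l==i).astype('uint8'),Kt,Tt,85.9))
E
```

```text
gauge cornL [506.4  32.7] rel tool(-x,y): -42.6 -74.2
gauge cornR [496.6 181.6] rel tool(-x,y): -42.8 75.0
gauge low edge L [507.4  27.7] rel tool(-x,y): -41.9 -79.3
p1L [500.9  57.8] rel tool(-x,y): -46.4 -48.8
p1R [499.   85.6] rel tool(-x,y): -46.4 -20.9
p2L [495.3 142. ] rel tool(-x,y): -46.5 35.6
p2R [493.5 169.8] rel tool(-x,y): -46.6 63.5
q1L [589.   64.3] rel tool(-x,y): 42.0 -48.0
q2R [581.8 174. ] rel tool(-x,y): 41.8 62.0
plate edge [486.8  92. ] rel tool(-x,y): -58.2 -13.7
plate far edge [601.   97.4] rel tool(-x,y): 56.0 -15.7
stop face L top [495.8 192.1] rel tool(-x,y): -42.8 85.5
red [532.2  15.9] rel tool(-x,y): -17.9 -92.7
(100, 250) [510.4  45.5  85.7]
(300, 260) [509.9  97.4  86. ]
(338, 315) [518.5 107.8 101.6]
(330, 430) [539.5 107.7 118.2]
(476, 167) [490.  155.2  20.9]
(330, 170) [496.3 103.8  11.5]
[239.20689655 221.78996865] [224 205  27  32 319] [546.9  70.9  81.5  70.8   3.3]
```

Call:
{"name": "arm_command", "arguments": {"plan": "0 0 0 0.001 0.005 0 -1; 0 0 0 0.001 0.005 0.02 -1; 0 0 0 0.001 0.005 0.043 -1; 0 0 0 0.001 0.005 0.043 -1; 0 0 0 0.001 0.005 0.043 -1"}}

```text
clock: 6.98
tcp_pos: [543.6, 115.2, 50.5]
eef_rot: [-0.103, 3.139, 0.0]
force: [0.5, -0.2, -1.5]
width: 12.7
finger_force: 59.6
```

```bash
python3 - <<'E'
from h import *
s=r.state();im,d=viewer.read_camera("wrist");cv2.imwrite("pics/w3.png",im);np.save("w3d.npy",d);np.savez("w3s.npz",tcp_pos=s["tcp_pos"],eef_rot=s["eef_rot"])
print(s["tcp_pos"],s["eef_rot"],s["force"])
cv2.imwrite("pics/w3c.png",cv2.resize(im[80:300,105:425],None,fx=2.5,fy=2.5,interpolation=cv2.INTER_CUBIC))
E
```

```text
[543.6228555  115.24270341  50.48801757] [-1.02643280e-01  3.13872258e+00  1.71982449e-04] [ 0.53182202 -0.22061002 -1.52999871]
```

View pics/w3c.png

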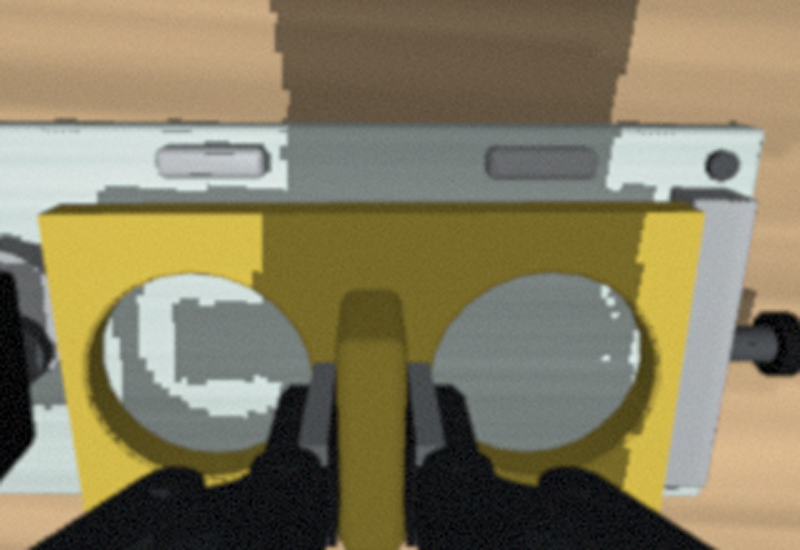

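The crop shows the gauge low over the bed, with its near edge at v = 213 from u = 40 to 704. The posts are at u 157-270 and 486-598 with their inner edge at v = 178, and the stop is just right of the gauge.

```bash
python3 - <<'E'
from h import *
s=dict(np.load("w3s.npz"));K,T=camT("wrist",s);Rt=R.from_rotvec(s["eef_rot"]).as_matrix()
def f(name,uv,z):
    p=np.array(uv)/2.5+[105-.3,80-.3]; P=plane(p,K,T,z); L=(P-s["tcp_pos"])@Rt; print(name,"bedlike xy:",(-L[0,0]).round(1),L[0,1].round(1))
f("gL",(40,213),44.1);f("gR",(704,213),44.1)
for n,uv in dict(p1L=(157,178),p1R=(270,178),p2L=(486,178),p2R=(598,178)).items(): f(n,uv,21)
f("pl L",(20,123),12);f("pl R",(755,129),12);f("far",(30,492),12);f("far",(690,492),12)
E
```

```text
gL bedlike xy: -42.5 -74.6
gR bedlike xy: -42.7 75.1
p1L bedlike xy: -46.2 -54.8
p1R bedlike xy: -46.2 -25.9
p2L bedlike xy: -46.3 29.4
p2R bedlike xy: -46.3 58.1
pl L bedlike xy: -59.0 -92.3
pl R bedlike xy: -57.7 101.2
far bedlike xy: 55.3 -107.1
far bedlike xy: 55.1 100.5
```

Call:
{"name": "arm_command", "arguments": {"plan": "0 0 0 0.0008 -0.0005 0 -1; 0 0 0 0.0008 -0.0005 0.006 -1; 0 0 0 0.0008 -0.0005 0.012 -1; 0 0 0 0.0008 -0.0005 0.017 -1; 0 0 0 0.0008 -0.0005 0.0195 -1"}}

```text
clock: 7.65
tcp_pos: [541.5, 114.5, 30.3]
eef_rot: [0.103, -3.138, 0.0]
force: [-6.7, -0.3, 16.8]
width: 12.7
finger_force: 62.2
```

Call:
{"name": "arm_command", "arguments": {"plan": "0 0 0 0 0 0 -1; 0 0 0 0 0 0 -1"}}

```text
clock: 7.9
tcp_pos: [541.8, 114.5, 30.4]
eef_rot: [0.103, -3.139, 0.0]
force: [-3.1, -1.0, 3.9]
width: 13.0
finger_force: 60.4
```

Call:
{"name": "arm_command", "arguments": {"plan": "0 0 0 0 0 0 1; 0 0 0 0 0 0 1; 0 0 0 0 0 0 1; 0 0 0 0 0 -0.03 1; 0 0 0 0 0 -0.08 1"}}

```text
clock: 8.52
tcp_pos: [540.1, 114.4, 108.9]
eef_rot: [0.103, -3.135, 0.0]
force: [1.4, -0.1, -0.7]
width: 85.6
finger_force: 0.0
```

Call:
{"name": "arm_command", "arguments": {"plan": "0 0 0 0.03 -0.06 -0.06 1; 0 0 0 0.03 -0.06 -0.08 1; 0 0 0 0.03 -0.06 -0.08 1; 0 0 0 0.03 -0.06 -0.08 1"}}

```text
clock: 9.02
tcp_pos: [516.0, 52.9, 189.7]
eef_rot: [0.103, -3.14, -0.0]
force: [0.2, 0.0, -0.8]
width: 85.6
finger_force: 0.0
```

```bash
python3 - <<'E'
from h import *
s=r.state();im,d=viewer.read_camera("wrist");K,T=camT("wrist",s);cv2.imwrite("pics/w4.png",im);np.save("w4d.npy",d);np.savez("w4s.npz",tcp_pos=s["tcp_pos"],eef_rot=s["eef_rot"])
print(s["tcp_pos"],s["eef_rot"],s["joints"].round(2),s["force"])
m=yellow(im);print(rect(m,K,T,24))
h=cv2.cvtColor(im,cv2.COLOR_BGR2HSV);rd=(((h[...,0]<6)|(h[...,0]>174))&(h[...,1]>180)&(h[...,2]>80)).astype('uint8')
n,l,st,ce=cv2.connectedComponentsWithStats(rd)
for i in range(1,n):
    if st[i,4]>30: print("red",ce[i],st[i],plane(ce[i],K,T,61)[0])
print([(x["conf"],np.round(x["location"],1)) for x in recognise("knob","wrist")])
cv2.imwrite("pics/w4b.png",im)
E
```

```text
[516.04898587  52.85331918 189.70660997] [ 1.02539205e-01 -3.13979910e+00 -4.03033659e-04] [-0.02  0.12 -0.31  1.14  0.   -0.09] [ 0.22992906  0.03126265 -0.84801401]
[540.5 115.5 148.8  85.3  94.3]
[(0.66, array([731.4, 103.4,  18.1]))]
```

View pics/w4.png

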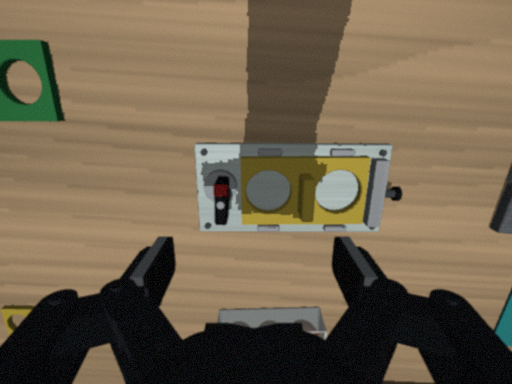

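The wrist view shows the gauge lying flat between the posts at (305,190), clear of the stop at (378,193). The knob bar is at (222,200), with its red end up at (222,188).

```bash
python3 - <<'E'
from h import *
s=dict(np.load("w4s.npz"));K,T=camT("wrist",s);im=cv2.imread("pics/w4.png");h=cv2.cvtColor(im,cv2.COLOR_BGR2HSV)
print(im[172:230:2,222].tolist())
dk=((im.max(2)<60)|((im[...,2]>80)&(im[...,1]<50))).astype('uint8');b=np.zeros_like(dk);b[174:230,210:236]=dk[174:230,210:236]
n,l,st,ce=cv2.connectedComponentsWithStats(b);i=1+np.argmax(st[1:,4]);print(st[i])
for row in l[174:230]==i: pass
print(rect((l==i).astype('uint8'),K,T,61))
d=np.load("w4d.npy")
ys,xs=np.nonzero(l==i);dd=d[ys,xs];P=np.c_[(xs-K[0,2])/K[0,0],(ys-K[1,2])/K[0,0],np.ones(len(xs))]*dd[:,None]@T[:3,:3].T+T[:3,3]
P=P[(P[:,2]>57)&(dd>0)];print(len(P),P.mean(0),cv2.minAreaRect(P[:,:2].astype(np.float32)),P[:,2].min(),P[:,2].max())
b0=np.array([541.5,115.0]);a=np.radians(3.8);print("pivot from bed",b0+94.5*np.array([np.sin(a),-np.cos(a)]))
E
```

```text
[[75, 73, 72], [77, 78, 75], [39, 36, 35], [0, 0, 0], [1, 5, 5], [19, 16, 16], [8, 6, 40], [16, 11, 78], [17, 19, 82], [18, 19, 82], [13, 20, 76], [21, 21, 80], [6, 15, 39], [12, 14, 13], [19, 15, 14], [103, 101, 98], [147, 146, 142], [148, 148, 142], [101, 99, 96], [29, 27, 29], [25, 23, 23], [21, 15, 15], [23, 20, 22], [18, 20, 18], [20, 19, 16], [20, 19, 18], [71, 69, 66], [164, 167, 154], [166, 169, 157]]
[214 175  17  49 498]
[543.3  21.8  54.8  16.7   2.8]
365 [549.18617486  20.90558674  61.27214545] ((546.9680786132812, 20.45319366455078), (47.759464263916016, 13.272587776184082), 1.7094265222549438) 57.03712846212653 63.7441224031553
pivot from bed [547.76288359  20.70776125]
```

Call:
{"name": "arm_command", "arguments": {"plan": "0 0 0.01 -0.0293 -0.0343 0 1; 0 0 0.01 -0.0293 -0.0343 0.06 1; 0 0 0.01 -0.0293 -0.0343 0.11 1; 0 0 0.01 -0.0293 -0.0343 0.145 1; 0 0 0.01 -0.0293 -0.0343 0.155 1"}}

```text
clock: 9.75
tcp_pos: [544.0, 21.2, 31.1]
eef_rot: [0.079, -3.132, -0.001]
force: [0.2, -0.4, 0.3]
width: 85.2
finger_force: 0.0
```

```bash
cat > st.py <<'E'
from station import r
import numpy as np
s=r.state();R2=s["eef_rot"];yaw=np.degrees(2*np.arctan2(-R2[0]*np.sign(R2[1]),abs(R2[1])))
print(round(s["clock"],2),s["tcp_pos"].round(1),"yaw",yaw.round(2),"F",s["force"].round(1),"M",s["ft_torque"].round(3),round(s["width"],1),s["joints"].round(2))
E
python3 st.py
```

```text
9.75 [544.   21.2  31.1] yaw 2.9 F [ 0.2 -0.4  0.3] M [ 0.039 -0.025  0.003] 85.2 [-0.08  0.33 -0.43  0.83  0.   -0.13]
```

Call:
{"name": "arm_command", "arguments": {"plan": "0 0 0 0 0 0 -1; 0 0 0 0 0 0 -1; 0 0 0 0 0 0 -1; 0 0 0 0 0 0 -1; 0 0 0 0 0 0 -1"}}

```text
clock: 10.38
tcp_pos: [548.8, 19.4, 36.6]
eef_rot: [-0.077, 3.138, -0.004]
force: [-2.0, -2.4, 6.5]
width: 13.0
finger_force: 59.6
```

```bash
python3 st.py
```

```text
10.38 [548.8  19.4  36.6] yaw 2.81 F [-2.  -2.4  6.5] M [-0.532  0.262 -0.052] 13.0 [-0.08  0.32 -0.42  0.83 -0.   -0.13]
```

Call:
{"name": "arm_command", "arguments": {"plan": "0 0 0.03 0 0 0 -1; 0 0 0.06 0 0 0 -1; 0 0 0.09 0 0 0 -1"}}

```text
clock: 10.75
tcp_pos: [548.8, 19.4, 36.6]
eef_rot: [0.146, 3.136, -0.003]
force: [-0.5, -3.3, 6.7]
width: 12.9
finger_force: 59.5
```

```bash
python3 st.py
```

```text
10.75 [548.8  19.4  36.6] yaw -5.34 F [-0.5 -3.3  6.7] M [-0.584  0.22   0.195] 12.9 [-0.08  0.32 -0.42  0.83 -0.    0.01]
```

Call:
{"name": "arm_command", "arguments": {"plan": "0 0 0.03 0 0 0 -1; 0 0 0.06 0 0 0 -1; 0 0 0.09 0 0 0 -1"}}

```text
clock: 11.12
tcp_pos: [548.8, 19.4, 36.6]
eef_rot: [0.367, 3.117, -0.003]
force: [-1.0, -3.5, 6.7]
width: 12.6
finger_force: 59.5
```

```bash
python3 st.py
```

```text
11.12 [548.8  19.4  36.6] yaw -13.44 F [-1.  -3.5  6.7] M [-0.606  0.257  0.149] 12.6 [-0.08  0.32 -0.42  0.83 -0.    0.15]
```

Call:
{"name": "arm_command", "arguments": {"plan": "0 0 0.025 0 0 0 -1; 0 0 0.05 0 0 0 -1; 0 0 0.075 0 0 0 -1; 0 0 0.1 0 0 0 -1"}}

```text
clock: 11.62
tcp_pos: [548.8, 19.4, 36.6]
eef_rot: [0.61, 3.079, -0.003]
force: [-0.7, -4.2, 6.0]
width: 13.0
finger_force: 59.5
```

```bash
python3 st.py
```

```text
11.62 [548.8  19.4  36.6] yaw -22.42 F [-0.7 -4.2  6. ] M [-0.655  0.251  0.145] 13.0 [-0.08  0.32 -0.42  0.83 -0.    0.31]
```

Call:
{"name": "arm_command", "arguments": {"plan": "0 0 0.018 0 0 0 -1; 0 0 0.036 0 0 0 -1; 0 0 0.054 0 0 0 -1; 0 0 0.07 0 0 0 -1"}}

```text
clock: 12.12
tcp_pos: [548.8, 19.4, 36.6]
eef_rot: [0.778, 3.041, -0.003]
force: [-0.4, -3.2, 6.1]
width: 13.2
finger_force: 59.5
```

```bash
python3 st.py
```

```text
12.12 [548.8  19.4  36.6] yaw -28.7 F [-0.4 -3.2  6.1] M [-0.649  0.267  0.152] 13.2 [-0.08  0.32 -0.42  0.83 -0.    0.42]
```

Call:
{"name": "arm_command", "arguments": {"plan": "0 0 0.015 0 0 0 -1; 0 0 0.03 0 0 0 -1; 0 0 0.045 0 0 0 -1; 0 0 0.06 0 0 0 -1"}}

```text
clock: 12.62
tcp_pos: [548.8, 19.3, 36.6]
eef_rot: [0.92, 3.001, -0.003]
force: [-1.0, -3.6, 6.1]
width: 12.6
finger_force: 59.5
```

```bash
python3 st.py
```

```text
12.62 [548.8  19.3  36.6] yaw -34.09 F [-1.  -3.6  6.1] M [-0.649  0.269  0.169] 12.6 [-0.08  0.32 -0.42  0.83 -0.    0.51]
```

Call:
{"name": "arm_command", "arguments": {"plan": "0 0 0.01 0 0 0 -1; 0 0 0.02 0 0 0 -1; 0 0 0.03 0 0 0 -1; 0 0 0.04 0 0 0 -1"}}

```text
clock: 13.12
tcp_pos: [548.8, 19.3, 36.6]
eef_rot: [1.013, 2.971, -0.003]
force: [-0.7, -3.8, 6.4]
width: 12.9
finger_force: 59.5
```

```bash
python3 st.py
```

```text
13.12 [548.8  19.3  36.6] yaw -37.67 F [-0.7 -3.8  6.4] M [-0.713  0.263  0.143] 12.9 [-0.08  0.32 -0.42  0.83 -0.    0.58]
```

Call:
{"name": "arm_command", "arguments": {"plan": "0 0 0.01 0 0 0 -1; 0 0 0.02 0 0 0 -1; 0 0 0.03 0 0 0 -1; 0 0 0.04 0 0 0 -1"}}

```text
clock: 13.62
tcp_pos: [548.7, 19.3, 36.6]
eef_rot: [1.106, 2.937, -0.003]
force: [-1.5, -3.5, 4.8]
width: 13.0
finger_force: 59.5
```

```bash
python3 st.py
```

```text
13.62 [548.7  19.3  36.6] yaw -41.26 F [-1.5 -3.5  4.8] M [-0.709  0.287  0.259] 13.0 [-0.08  0.32 -0.42  0.83 -0.    0.64]
```

Call:
{"name": "arm_command", "arguments": {"plan": "0 0 0.004 0 0 0 -1; 0 0 0.008 0 0 0 -1; 0 0 0.008 0 0 0 -1"}}

```text
clock: 14.0
tcp_pos: [548.7, 19.2, 36.6]
eef_rot: [1.124, 2.93, -0.003]
force: [-1.9, -3.9, 6.6]
width: 12.5
finger_force: 59.5
```

```bash
python3 st.py; python3 -c "
from station import r,viewer
for i in range(3): viewer.read_camera('top'); print(r.state()['ft_torque'][2])"
```

```text
14.0 [548.7  19.2  36.6] yaw -41.97 F [-1.9 -3.9  6.6] M [-0.713  0.325  0.23 ] 12.5 [-0.08  0.32 -0.42  0.83 -0.    0.65]
0.15828510025037185
0.1923815925303946
0.18335038990457864
```

Call:
{"name": "arm_command", "arguments": {"plan": "0 0 0.008 0 0 0 -1; 0 0 0.016 0 0 0 -1"}}

```text
clock: 14.4
tcp_pos: [548.7, 19.3, 36.6]
eef_rot: [1.161, 2.916, -0.003]
force: [-1.4, -3.3, 5.9]
width: 12.6
finger_force: 59.5
```

```bash
python3 st.py
```

```text
14.4 [548.7  19.3  36.6] yaw -43.41 F [-1.4 -3.3  5.9] M [-0.764  0.316  0.293] 12.6 [-0.08  0.32 -0.42  0.83 -0.    0.68]
```

Call:
{"name": "arm_command", "arguments": {"plan": "0 0 0.008 0 0 0 -1; 0 0 0.016 0 0 0 -1"}}

```text
clock: 14.65
tcp_pos: [548.7, 19.2, 36.6]
eef_rot: [1.197, 2.901, -0.003]
force: [-0.7, -3.5, 6.3]
width: 12.9
finger_force: 59.5
```

```bash
python3 st.py
```

```text
14.65 [548.7  19.2  36.6] yaw -44.85 F [-0.7 -3.5  6.3] M [-0.765  0.258  0.311] 12.9 [-0.08  0.32 -0.42  0.83 -0.    0.7 ]
```

Call:
{"name": "arm_command", "arguments": {"plan": "0 0 0.005 0 0 0 -1; 0 0 0.01 0 0 0 -1"}}

```text
clock: 14.9
tcp_pos: [548.7, 19.2, 36.6]
eef_rot: [1.219, 2.892, -0.003]
force: [-1.3, -4.2, 5.9]
width: 13.3
finger_force: 59.5
```

```bash
python3 st.py
```

```text
14.9 [548.7  19.2  36.6] yaw -45.71 F [-1.3 -4.2  5.9] M [-0.741  0.223  0.482] 13.3 [-0.08  0.32 -0.42  0.83 -0.    0.72]
```

Call:
{"name": "arm_command", "arguments": {"plan": "0 0 0.005 0 0 0 -1; 0 0 0.01 0 0 0 -1"}}

```text
clock: 15.15
tcp_pos: [548.7, 19.2, 36.6]
eef_rot: [1.241, 2.883, -0.003]
force: [-2.3, -4.9, 5.6]
width: 12.8
finger_force: 59.6
```

```bash
python3 st.py
```

```text
15.15 [548.7  19.2  36.6] yaw -46.6 F [-2.3 -4.9  5.6] M [-0.775  0.312  0.548] 12.8 [-0.08  0.32 -0.42  0.83 -0.    0.73]
```

```bash
python3 -c "
from station import r,viewer
for i in range(6): viewer.read_camera('top'); s=r.state(); print(round(s['clock'],2),s['ft_torque'][2].round(3),s['force'].round(1),s['joints'][5].round(4))"
```

```text
15.2 0.492 [-0.8 -4.8  5.6] 0.7322
15.25 0.422 [-1.9 -4.3  7.4] 0.732
15.3 0.417 [-1.8 -4.8  6.5] 0.7319
15.35 0.427 [-0.8 -4.   6.7] 0.732
15.4 0.471 [-1.6 -3.3  6.4] 0.7319
15.45 0.473 [-1.6 -3.7  6.6] 0.732
```

```bash
cat > tq.py <<'E'
from station import r,viewer
import numpy as np
s=r.state();m0=s['ft_torque'][2];m=[];
for i in range(4): viewer.read_camera('top'); m.append(r.state()['ft_torque'][2])
print(round(r.state()["clock"],2),"end",round(m0,3),"held",np.round(m,3),np.mean(m).round(3),"q6",round(r.state()['joints'][5],4))
E
echo ok
```

```text
ok
```

Call:
{"name": "arm_command", "arguments": {"plan": "0 0 -0.004 0 0 0 -1"}}

```text
clock: 15.58
tcp_pos: [548.7, 19.2, 36.6]
eef_rot: [1.233, 2.886, -0.003]
force: [-0.8, -3.4, 5.1]
width: 13.1
finger_force: 59.5
```

```bash
python3 tq.py
```

```text
15.78 end 0.153 held [0.202 0.244 0.209 0.216] 0.218 q6 0.7264
```

Call:
{"name": "arm_command", "arguments": {"plan": "0 0 -0.004 0 0 0 -1"}}

```text
clock: 15.9
tcp_pos: [548.7, 19.2, 36.6]
eef_rot: [1.225, 2.89, -0.003]
force: [-1.0, -3.9, 5.1]
width: 13.2
finger_force: 59.5
```

```bash
python3 tq.py
```

```text
16.1 end 0.117 held [0.108 0.165 0.153 0.153] 0.145 q6 0.7203
```

Call:
{"name": "arm_command", "arguments": {"plan": "0 0 -0.004 0 0 0 -1"}}

```text
clock: 16.23
tcp_pos: [548.7, 19.2, 36.6]
eef_rot: [1.216, 2.893, -0.003]
force: [-1.1, -3.1, 5.9]
width: 12.7
finger_force: 59.5
```

```bash
python3 tq.py
```

```text
16.43 end 0.021 held [0.14  0.103 0.11  0.113] 0.116 q6 0.7142
```

Call:
{"name": "arm_command", "arguments": {"plan": "0 0 -0.004 0 0 0 -1"}}

```text
clock: 16.55
tcp_pos: [548.7, 19.2, 36.6]
eef_rot: [1.207, 2.897, -0.003]
force: [-0.9, -4.0, 6.7]
width: 13.2
finger_force: 59.5
```

```bash
python3 tq.py
```

```text
16.75 end -0.062 held [0.063 0.058 0.137 0.041] 0.075 q6 0.7081
```

Call:
{"name": "arm_command", "arguments": {"plan": "0 0 -0.004 0 0 0 -1"}}

```text
clock: 16.88
tcp_pos: [548.7, 19.2, 36.6]
eef_rot: [1.198, 2.901, -0.003]
force: [-1.7, -3.6, 6.8]
width: 12.7
finger_force: 59.6
```

```bash
python3 tq.py
```

```text
17.07 end -0.027 held [0.028 0.098 0.084 0.041] 0.063 q6 0.7018
```

Call:
{"name": "arm_command", "arguments": {"plan": "0 0 -0.008 0 0 0 -1"}}

```text
clock: 17.2
tcp_pos: [548.7, 19.2, 36.6]
eef_rot: [1.18, 2.909, -0.003]
force: [-2.0, -4.0, 6.2]
width: 13.4
finger_force: 59.6
```

```bash
python3 tq.py
```

```text
17.4 end 0.036 held [0.018 0.012 0.098 0.038] 0.041 q6 0.6893
```

Call:
{"name": "arm_command", "arguments": {"plan": "0 0 -0.01 0 0 0 -1; 0 0 -0.02 0 0 0 -1"}}

```text
clock: 17.65
tcp_pos: [548.7, 19.2, 36.6]
eef_rot: [1.134, 2.927, -0.003]
force: [-1.3, -4.0, 6.7]
width: 13.1
finger_force: 59.6
```

```bash
python3 tq.py
```

```text
17.85 end -0.002 held [ 0.003  0.061  0.025 -0.007] 0.021 q6 0.6579
```

Call:
{"name": "arm_command", "arguments": {"plan": "0 0 -0.01 0 0 0 -1; 0 0 -0.02 0 0 0 -1; 0 0 -0.03 0 0 0 -1"}}

```text
clock: 18.23
tcp_pos: [548.7, 19.3, 36.6]
eef_rot: [1.065, 2.953, -0.003]
force: [-0.4, -3.6, 6.3]
width: 12.9
finger_force: 59.6
```

```bash
python3 tq.py
```

```text
18.43 end -0.11 held [-0.037 -0.017  0.036 -0.062] -0.02 q6 0.611
```

Call:
{"name": "arm_command", "arguments": {"plan": "0 0 0.01 0 0 0 -1; 0 0 0.02 0 0 0 -1; 0 0 0.03 0 0 0 -1; 0 0 0.04 0 0 0 -1"}}

```text
clock: 18.92
tcp_pos: [548.8, 19.2, 36.6]
eef_rot: [1.156, 2.918, -0.003]
force: [-0.6, -3.8, 6.1]
width: 12.9
finger_force: 59.5
```

```bash
python3 tq.py
```

```text
19.12 end 0.264 held [0.187 0.173 0.175 0.203] 0.185 q6 0.6732
```

Call:
{"name": "arm_command", "arguments": {"plan": "0 0 0.008 0 0 0 -1"}}

```text
clock: 19.25
tcp_pos: [548.8, 19.2, 36.6]
eef_rot: [1.174, 2.911, -0.003]
force: [-1.1, -3.3, 6.0]
width: 13.1
finger_force: 59.5
```

```bash
python3 tq.py
```

```text
19.45 end 0.281 held [0.226 0.131 0.172 0.171] 0.175 q6 0.6857
```

Call:
{"name": "arm_command", "arguments": {"plan": "0 0 0.008 0 0 0 -1"}}

```text
clock: 19.58
tcp_pos: [548.7, 19.2, 36.6]
eef_rot: [1.193, 2.903, -0.003]
force: [-1.4, -4.1, 5.1]
width: 12.9
finger_force: 59.5
```

```bash
python3 tq.py
```

```text
19.77 end 0.31 held [0.224 0.271 0.214 0.208] 0.229 q6 0.6982
```

Call:
{"name": "arm_command", "arguments": {"plan": "0 0 0.005 0 0 0 -1"}}

```text
clock: 19.9
tcp_pos: [548.8, 19.2, 36.6]
eef_rot: [1.204, 2.898, -0.003]
force: [-1.3, -4.0, 6.3]
width: 12.9
finger_force: 59.5
```

```bash
python3 tq.py
```

```text
20.1 end 0.319 held [0.257 0.196 0.257 0.26 ] 0.243 q6 0.7059
```

Call:
{"name": "arm_command", "arguments": {"plan": "0 0 0.004 0 0 0 -1"}}

```text
clock: 20.23
tcp_pos: [548.8, 19.2, 36.6]
eef_rot: [1.213, 2.895, -0.003]
force: [-1.1, -3.0, 6.7]
width: 13.1
finger_force: 59.5
```

```bash
python3 tq.py
```

```text
20.43 end 0.359 held [0.267 0.222 0.305 0.228] 0.256 q6 0.7121
```

Call:
{"name": "arm_command", "arguments": {"plan": "0 0 0.005 0 0 0 -1"}}

```text
clock: 20.55
tcp_pos: [548.7, 19.2, 36.6]
eef_rot: [1.224, 2.89, -0.003]
force: [-0.2, -3.5, 6.1]
width: 13.1
finger_force: 59.5
```

```bash
python3 tq.py
```

```text
20.75 end 0.423 held [0.3   0.356 0.337 0.26 ] 0.313 q6 0.7198
```

Call:
{"name": "arm_command", "arguments": {"plan": "0 0 0.002 0 0 0 -1; 0 0 0.003 0 0 0 -1"}}

```text
clock: 21.0
tcp_pos: [548.7, 19.2, 36.6]
eef_rot: [1.23, 2.887, -0.003]
force: [-1.8, -3.9, 6.9]
width: 12.7
finger_force: 59.5
```

```bash
python3 tq.py
```

```text
21.2 end 0.462 held [0.378 0.437 0.457 0.402] 0.418 q6 0.7242
```

Call:
{"name": "arm_command", "arguments": {"plan": "0 0 0 0 0 0 1; 0 0 0 0 0 0 1; 0 0 0 0 0 0 1; 0 0 0 0 0 -0.03 1; 0 0 0 0 0 -0.08 1"}}

```text
clock: 21.82
tcp_pos: [545.3, 20.8, 113.7]
eef_rot: [-1.23, -2.885, 0.002]
force: [0.2, -0.9, -0.1]
width: 85.1
finger_force: 0.0
```

Call:
{"name": "arm_command", "arguments": {"plan": "0 0 -0.11 0.03 -0.02 -0.06 1; 0 0 -0.22 0.06 -0.04 -0.06 1; 0 0 -0.33 0.06 -0.04 -0.06 1; 0 0 -0.44 0.06 -0.04 -0.06 1; 0 0 -0.44 0.06 -0.04 -0.06 1"}}

```text
clock: 22.45
tcp_pos: [477.0, 36.2, 175.1]
eef_rot: [-0.184, -3.136, -0.0]
force: [-0.1, 1.4, -0.8]
width: 85.2
finger_force: 0.0
```

```bash
python3 st.py; python3 - <<'E'
from h import *
s=r.state();im,d=viewer.read_camera("wrist");K,T=camT("wrist",s);cv2.imwrite("pics/w5.png",im)
m=yellow(im);n,l,st,ce=cv2.connectedComponentsWithStats(m)
for i in range(1,n):
    if st[i,4]>500: print(ce[i],rect((l==i).astype('uint8'),K,T,24))
E
```

```text
22.45 [477.   36.2 175.1] yaw -6.7 F [-0.1  1.4 -0.8] M [-0.02  -0.049  0.004] 85.2 [-0.06  0.06 -0.41  1.1   0.    0.06]
[330.67815874 213.22826293] [541.8 119.1 149.7  86.3  95.7]
[ 98.87777778 370.68253968] [ 749.6 -220.    66.7   47.1   83.3]
```

View pics/w5.png

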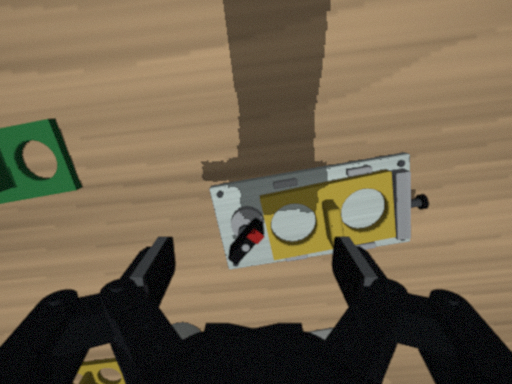

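The last view shows the gauge pushed up to the stop at (397,207), the lobe bearing on it with the knob turned to (246,243), and the gripper clear.

```bash
python3 -c "
from station import r
print(r.hand_in())"
```

```text
the job is handed in; nothing more can be done
None
```

The yellow gauge lies in the bed against the stop and the clamp is set on it. I put the load at about 15 N, inferred from the knob moment: given the stated N m per newton range it could be about 11–22 N. A first pass went a little further (about 16–28 N) before I backed off and re-approached. The robot is clear and the job is handed in.

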